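Close the laser-consumables canisters

TASK

Shut the two consumables canisters against dust before welding starts: put each lid on the canister of its own colour and press it down until it is fully home, its flange flush on the rim all round. Press only on the lids, never on the bare seals with the gripper, and do not knock the nozzle, brush or bracket about.

Things in the scene. Friction and masses are not known exactly. Their poses are not given: they have to be found in the camera images.
- can_red: Open red sheet-steel canister, tin 90 mm outside and 82 mm inside diameter, on a 110 x 110 x 6 mm steel base screwed to the bench (it cannot move); rim 76 mm above the bench. Origin: centre of the underside, z up. A black rubber seal ring sits in its mouth, spare nozzles on its floor; no lid on it at the start.
- red_mouth (a point): Centre of the red canister's rim plane, 76 mm above the bench.
- seal_red: Black rubber ring (60 mm inside, 78 mm outside) in the red canister's mouth. Origin: centre of its top, 4 to 5.5 mm below the rim at first. A lid set on it stands 6.5 to 8 mm proud. It slides down stiffly (12 N, slow push) and stays where pushed; the lid is home when its flange meets the rim, a hard stop: lid origin 64 mm above canister origin. Press it only through the lid, never with fingers.
- lid_red: Loose push-in red lid, 90 g (varies by a fifth), lying knob up on the bench. From its origin (centre of the underside, z up): a steel plug 70 mm in diameter for the first 6 mm and 76 mm up to 12 mm, a red flange 92 mm in diameter from 12 to 17 mm, and a round red knob 26 mm in diameter from 17 to 39 mm high, on the axis. All round, so yaw does not matter.
- red_knob (a point): Centre of the top of the red lid's knob, 39 mm above the lid's origin.
- can_blue: Open blue sheet-steel canister, tin 90 mm outside and 82 mm inside diameter, on a 110 x 110 x 6 mm steel base screwed to the bench (it cannot move); rim 76 mm above the bench. Origin: centre of the underside, z up. A black rubber seal ring sits in its mouth, spare nozzles on its floor; no lid on it at the start.
- blue_mouth (a point): Centre of the blue canister's rim plane, 76 mm above the bench.
- seal_blue: Black rubber ring (60 mm inside, 78 mm outside) in the blue canister's mouth. Origin: centre of its top, 4 to 5.5 mm below the rim at first. A lid set on it stands 6.5 to 8 mm proud. It slides down stiffly (12 N, slow push) and stays where pushed; the lid is home when its flange meets the rim, a hard stop: lid origin 64 mm above canister origin. Press it only through the lid, never with fingers.
- lid_blue: Loose push-in blue lid, 90 g (varies by a fifth), lying knob up on the bench. From its origin (centre of the underside, z up): a steel plug 70 mm in diameter for the first 6 mm and 76 mm up to 12 mm, a blue flange 92 mm in diameter from 12 to 17 mm, and a round blue knob 26 mm in diameter from 17 to 39 mm high, on the axis. All round, so yaw does not matter.
- blue_knob (a point): Centre of the top of the blue lid's knob, 39 mm above the lid's origin.
- nozzle: Loose copper welding nozzle standing point up, 22 mm in diameter, 34 mm high. Bystander. Origin: centre of its underside.
- brush: Loose hand brush lying on the bench to the left. Bystander. Origin on its underside, x along the handle towards the bristles.
- bracket: Loose bent steel angle, 60 x 50 mm foot and 50 mm high, on the bench to the right. Bystander. Origin: centre of the foot's underside.
Mind the look-alikes: they are no part of the job. What is shaped like the lid_blue but purple is not meant.

How it is judged:
By the outcome, as a careful person would: the job done as asked, in the order asked, and still so for the second after the job is handed in, with the robot touching nothing.
It also fails if it takes over 56 s, if anything falls off the work surface, if the arm or the gripper's body presses on something with over 40 N, if the wrist force passes 120 N, or if a joint passes its speed limit or range.

ROBOT

A 6-joint arm with a two-finger parallel gripper is mounted at the origin on the work surface. World frame = base frame: x ahead of the robot, y to its left, z up, the work surface at z = 0. Lengths are in m, angles in rad, forces in N, time in s.
With the tool pointing down it reaches from about 0.375 to 0.9 m from the base axis. Payload 3.1 kg.
Tool frame: the origin (TCP) lies at the very end of the fingers, on their centre line; the grasp point (between the pads) lies 19 mm behind it; z points along the fingers, y is the line along which they close (so a half turn about z gives the same grasp; the last joint's range is limited). The gripper opens to 85 mm and grips with 20 to 120 N. Pads are 22 mm wide; open, the fingers measure 114 mm over their backs; the gripper's body (76 mm by 85 mm) begins 54 mm behind the grasp point. The pads swing forward as they close: fully open they stand 13 mm farther back than shut.
Start: joints at [-1.349, 0.527, 1.433, -0, 1.181, -0.178], TCP at [0.243, -0.576, 0.231] pointing down, gripper open.
Joint ranges: [-3.08, 3.08], [-0.75, 2.2], [0.22, 2.44], [-1.43, 4.57], [0, 2.65], [-2.85, 2.85]. Speed limits (rad/s): [2.79, 2.79, 3.14, 3.14, 3.14, 3.14].

INTERFACE

Orientations are given as a unit quaternion [x, y, z, w].
In Python, from station import manip, vision gives the robot as it stands.
- The arm moves only by the tool drive_tool, never from a script. Its argument "deltas" is a list that holds one entry, the list of rows, each a list of 4 numbers: the shift along the tool's x, y, z in mm, then the turn about the tool's z in rad. A call has 1 to 5 rows; each row is the pose to reach, as a shift and turn from the pose commanded when the call began, along the tool's axes at that moment; what a row does not reach only later rows make up. A row lasts 1/12 s, in which the tool goes at most 41.7 mm and 7.16 degrees, less where a joint would pass 70% of its speed; a pose out of reach is approached as far as the arm can. A call with a gripper value outside its range is refused whole. "jaw" is the finger opening in mm, from 0 to 85.4, set as the call begins (left out, the last holds). The fingers move at their own pace and stop on an object; "force" is the grip in N (left out, the last holds). Time passes only in rows, so rows that repeat a pose let the fingers close. It gives the time, the measured TCP pose, the force, the opening and the grip force at its end, in the units of the state.
- manip.sense(): the state, without advancing time (a new reading comes with each control period).
- vision.snapshot(name): name is "side" or "top"; returns the picture (480x640x3 uint8, red, green, blue); there is no depth.
- vision.camera_model(name): a dict with "camera_matrix" (3x3 intrinsics, pixels), "rvec" (rotation vector, rad) and "tvec" (3), from world to camera coordinates, as OpenCV has them. Camera axes: x right, y down, z forward; pixel columns grow to the right and rows downward; lengths in m; the calibration is good to about 2 mm. A picture is of the moment at which its call begins. camera_model takes no time and is no camera call.
- manip.sign_off(): hands the job in; it is judged then, once.
The state is a dict: "t": time; "q": joint angles; "qd": joint speeds; "tau": joint torques, N m; "tcp_pos": TCP position; "tool_rot": TCP orientation; "force": force on the tool from outside, world axes, zero at the start; "ft_torque": the same for the moment, N m; "finger_gap": opening from 0.0 (shut) to 1.0 (fully open); "gripper_force": force on a finger pad.
Only numpy, scipy, OpenCV 4.12 (cv2) and the standard library are available. Lean on these libraries where they do the work, as an engineer would, in place of code of your own. Each camera call takes 0.05 s, during which the arm holds its last target. There are 200 camera calls.

## Working session

There is one attempt and no reset: what is moved stays moved. The work goes in short steps, Python scripts to look and compute and a tool call to move; the robot and the scene stay as the last step left them, time stands still between calls to the robot, and variables do not carry over. Pictures are saved under pics/ and viewed, at most 10 in all, crops included, and the job is handed in when it is done.

Besides the shell and the picture viewer there is one more tool, called after "Request:" as name(argument=value, ...) on one line, values as JSON. drive_tool: Moves the arm, as the interface text tells. Its arguments: {"type":"object","properties":{"deltas":{"type":"array"},"jaw":{"type":"number"},"force":{"type":"number"}},"required":["deltas"]}

```bash
mkdir -p pics; python3 - <<'E'
from station import manip, vision
import cv2
for n in("top","side"):
    cv2.imwrite(f"pics/{n}0.png",vision.snapshot(n)[:,:,::-1])
    m=vision.camera_model(n); print(n,m)
s=manip.sense(); print(s)
E
```

```text
top {'camera_matrix': array([[580.34950233,   0.        , 326.81321706],
       [  0.        , 580.34950233, 243.69658227],
       [  0.        ,   0.        ,   1.        ]]), 'rvec': array([ 2.12066642, -2.12744391,  0.22162306]), 'tvec': array([-1.58782422e-04,  4.96578027e-01,  1.32347201e+00])}
side {'camera_matrix': array([[479.64982508,   0.        , 321.88570915],
       [  0.        , 479.64982508, 245.21957265],
       [  0.        ,   0.        ,   1.        ]]), 'rvec': array([ 0.19109245, -2.85664386,  1.1556141 ]), 'tvec': array([0.48338245, 0.093919  , 0.93305825])}
{'t': 0.1, 'q': array([-1.34950741e+00,  5.28414808e-01,  1.43378744e+00,  3.64905860e-05,
        1.18141386e+00, -1.78487331e-01]), 'qd': array([-0.00116557, -0.002558  , -0.00325655, -0.00042311, -0.0009759 ,
        0.00021462]), 'tau': array([ 1.32937898e-04, -4.43302882e+01, -1.78586197e+01, -1.26551690e-04,
        3.88821383e-03, -2.04069516e-05]), 'tcp_pos': array([ 0.24315563, -0.57505082,  0.2304017 ]), 'tool_rot': array([ 9.80089675e-01,  1.98552776e-01, -4.78144920e-06, -1.01185545e-03]), 'force': array([-0.51940252, -0.00239867, -0.19128327]), 'ft_torque': array([ 0.00887894,  0.0143991 , -0.02369551]), 'gripper_force': 0.0, 'finger_gap': 1.0005369738520034}
```

View pics/top0.png

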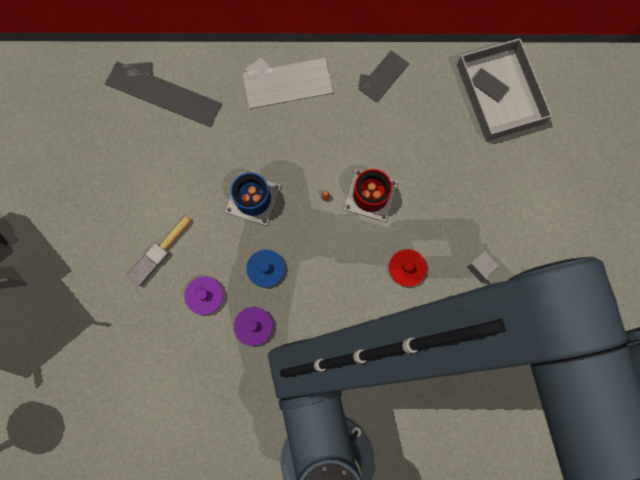

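View pics/side0.png

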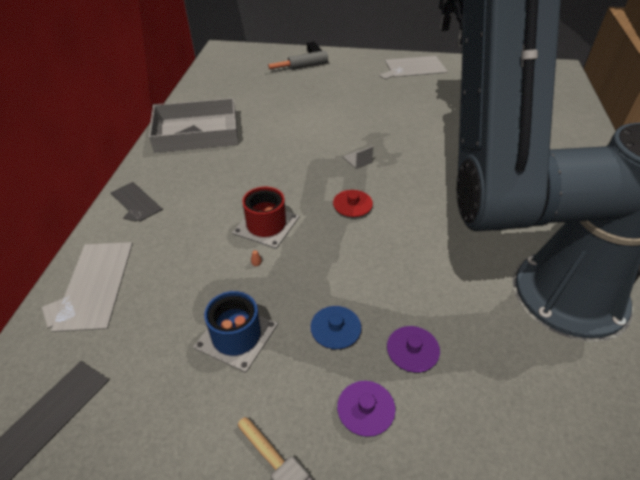

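Top view: red lid (408,268), blue lid (266,268), red canister (373,190), blue canister (251,194). Look-alikes for the blue lid are the purple lids at (204,295) and (253,327); by the description, the blue one at (266,268) is the target. Nozzle (325,196), bracket (484,265), brush (160,250).

```bash
cat > h.py <<'E'
import numpy as np, cv2
from station import manip, vision
def cam(n):
    m=vision.camera_model(n); return m["camera_matrix"],m["rvec"],m["tvec"]
def proj(n,P):
    K,r,t=cam(n); return cv2.projectPoints(np.float64(P).reshape(-1,1,3),r,t,K,None)[0].reshape(-1,2)
def back(n,uv,z):
    K,r,t=cam(n); R=cv2.Rodrigues(r)[0]; d=R.T@np.linalg.solve(K,[*uv,1]); c=-R.T@t
    return c+d*(z-c[2])/d[2]
def ring(x,y,z,r):
    a=np.linspace(0,2*np.pi,60); return np.c_[x+r*np.cos(a),y+r*np.sin(a),0*a+z]
def mask(im,c,box):
    h=cv2.cvtColor(im,cv2.COLOR_RGB2HSV).astype(int); H,S,V=h[...,0],h[...,1],h[...,2]
    m=(S>120)&(V>50)&(((H<6)|(H>174)) if c=="red" else ((H>100)&(H<125)))
    o=np.zeros(m.shape,np.uint8); x0,y0,x1,y1=box; o[y0:y1,x0:x1]=m[y0:y1,x0:x1]; return o
E
cat > m.py <<'E'
from h import *
ims={n:cv2.cvtColor(cv2.imread(f"pics/{n}0.png"),cv2.COLOR_BGR2RGB) for n in("top","side")}
B={("red","top"):(380,240,435,295),("blue","top"):(240,242,292,294),("red","side"):(325,183,380,222),("blue","side"):(300,300,368,355)}
res={}
for (c,n),b in B.items():
    k=cv2.findContours(mask(ims[n],c,b),0,1)[0]; k=max(k,key=cv2.contourArea)
    e=cv2.fitEllipse(cv2.convexHull(k)); p=back(n,e[0],.0145); print("lid",c,n,np.round(e[0],1),np.round(e[1],1),p.round(4)); res[c,n]=p
C={}
for c,uv in(("red",(373,190)),("blue",(251,194))):
    C[c]=back("top",uv,.076); print("can",c,C[c].round(4))
tiles=[]
for c in("red","blue"):
  for n in("top","side"):
    im=cv2.resize(ims[n],None,fx=4,fy=4,interpolation=cv2.INTER_CUBIC)
    for r in(.045,.041):cv2.polylines(im,[np.int32(proj(n,ring(*C[c][:2],.076,r))*4+2)],1,(0,255,0),1)
    u,v=np.int32(proj(n,C[c])[0]); tiles.append(im[(v-37)*4:(v+37)*4,(u-37)*4:(u+37)*4])
    if c=="blue":tiles
cv2.imwrite("pics/cans.png",cv2.cvtColor(np.vstack([np.hstack(tiles[:2]),np.hstack(tiles[2:])]),cv2.COLOR_RGB2BGR))
im=cv2.resize(ims["top"][220:350,170:440],None,fx=2.9,fy=2.9,interpolation=cv2.INTER_CUBIC)
cv2.imwrite("pics/lids.png",im[:,:,::-1])
E
python3 m.py
```

```text
lid red top [407.3 267.4] [37.3 38.7] [ 0.4447 -0.1958  0.0145]
lid blue top [265.1 268. ] [36.7 37.6] [0.4442 0.1462 0.0145]
lid red side [352.5 203. ] [27.3 39.4] [ 0.4435 -0.1948  0.0145]
lid blue side [335.6 327.2] [41.7 49.1] [0.4428 0.148  0.0145]
can red [ 0.6203 -0.1111  0.076 ]
can blue [0.6107 0.1765 0.076 ]
```

View pics/cans.png

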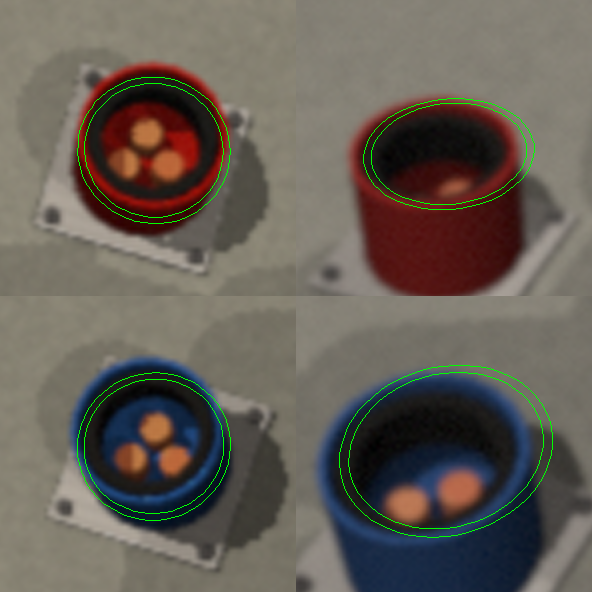

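View pics/lids.png

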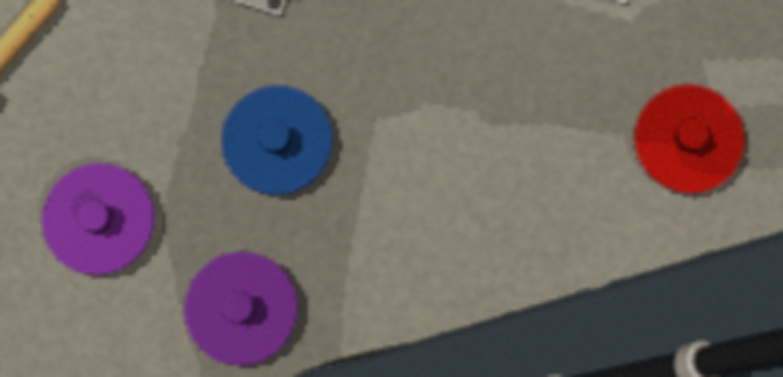

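Picks confirmed: blue disc (not the purples) and red disc with their knobs; the rims lie about 3–4 px above my first guess. Refining the rims automatically in both views.

```bash
cat > m2.py <<'E'
from h import *
from scipy.optimize import minimize
from scipy.ndimage import map_coordinates
ims={n:cv2.cvtColor(cv2.imread(f"pics/{n}0.png"),cv2.COLOR_BGR2RGB).astype(float) for n in("top","side")}
tiles=[]
for c,g in(("red",(.628,-.111)),("blue",(.62,.179))):
  for n in("top","side"):
    im=ims[n]; ch=im[...,0]-im[...,1] if c=="red" else im[...,2]-im[...,0]
    ch=cv2.GaussianBlur(np.clip(ch,0,60 if c=="red" else 40),(0,0),.7)
    def f(p):
        s=lambda r,z:map_coordinates(ch,proj(n,ring(p[0],p[1],z,r)).T[::-1],order=1).mean()
        return -(2*s(.043,.076)-s(.0475,.076)-s(.0385,.076))
    gx=[(f((x,y)),x,y) for x in np.arange(g[0]-.014,g[0]+.014,.001) for y in np.arange(g[1]-.014,g[1]+.014,.001)]
    b=min(gx); r=minimize(f,b[1:],method="Nelder-Mead",options=dict(initial_simplex=[[b[1],b[2]],[b[1]+.001,b[2]],[b[1],b[2]+.001]])); x,y=r.x
    print(c,n,r.x.round(4),-r.fun)
    big=cv2.resize(np.uint8(im),None,fx=4,fy=4,interpolation=cv2.INTER_CUBIC)
    for q in(.045,.041):cv2.polylines(big,[np.int32(proj(n,ring(x,y,.076,q))*4+2)],1,(0,255,0),1)
    u,v=np.int32(proj(n,[x,y,.076])[0]); tiles.append(big[(v-37)*4:(v+37)*4,(u-37)*4:(u+37)*4])
cv2.imwrite("pics/cans2.png",cv2.cvtColor(np.vstack([np.hstack(tiles[:2]),np.hstack(tiles[2:])]),cv2.COLOR_RGB2BGR))
E
python3 m2.py
```

```text
red top [ 0.629  -0.1109] 46.37138052060409Traceback (most recent call last):
  File "m2.py", line 13, in <module>
    gx=[(f((x,y)),x,y) for x in np.arange(g[0]-.014,g[0]+.014,.001) for y in np.arange(g[1]-.014,g[1]+.014,.001)]
         ~^^^^^^^
  File "m2.py", line 12, in f
    return -(2*s(.043,.076)-s(.0475,.076)-s(.0385,.076))
                                          ~^^^^^^^^^^^^
  File "m2.py", line 11, in <lambda>
    s=lambda r,z:map_coordinates(ch,proj(n,ring(p[0],p[1],z,r)).T[::-1],order=1).mean()
                                    ~~~~^^^^^^^^^^^^^^^^^^^^^^^
  File "h.py", line 6, in proj
    K,r,t=cam(n); return cv2.projectPoints(np.float64(P).reshape(-1,1,3),r,t,K,None)[0].reshape(-1,2)
          ~~~^^^
  File "h.py", line 4, in cam
    m=vision.camera_model(n); return m["camera_matrix"],m["rvec"],m["tvec"]
ValueError: time passes only in moves, steps and waits
```

Cache the camera model.

```bash
sed -i 's/^def cam/from functools import lru_cache\n@lru_cache\ndef cam/' h.py; python3 m2.py
```

```text
red top [ 0.629  -0.1109] 46.37138052060409
red side [ 0.6278 -0.1097] 26.940692521450096
blue top [0.6196 0.1806] 35.57524768224348
blue side [0.6192 0.1813] 31.781279115848378
```

View pics/cans2.png

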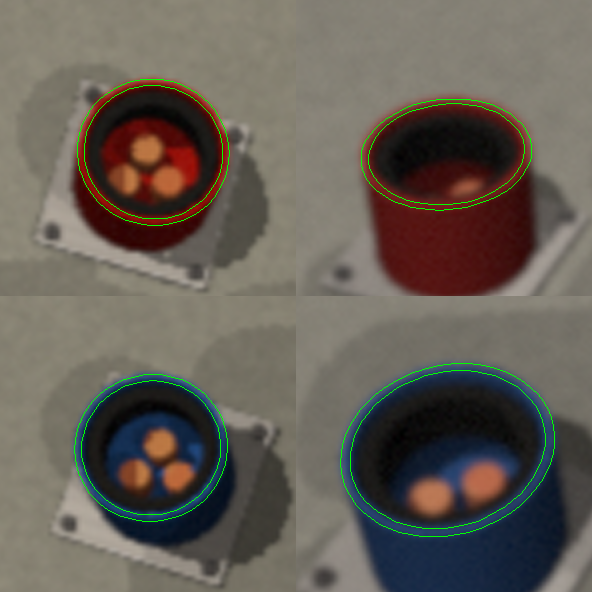

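Overlays sit on the rims: red mouth (0.6284,-0.1103), blue mouth (0.6194,0.181), red lid (0.4441,-0.1953), blue lid (0.4435,0.1471). Moving to the red lid, turning the tool to world axes on the way.

Request:
drive_tool(deltas=[[[30,-25,0,0.1],[62,-51,0,0.2],[94,-77,0,0.3],[126,-103,0,0.4],[158,-129,0,0.4]]], jaw=60)

```text
t: 0.52
tcp_pos: [0.3389, -0.3934, 0.2309]
tool_rot: [1.0, -0.002, -0.0, -0.001]
force: [0.4, -0.5, -0.7]
finger_gap: 0.704
gripper_force: 0.0
```

Request:
drive_tool(deltas=[[[20,-38,0,0],[40,-76,0,0],[60,-114,20,0],[78,-148,40,0],[92,-174,60,0]]])

```text
t: 0.93
tcp_pos: [0.4303, -0.2225, 0.1735]
tool_rot: [1.0, -0.0, 0.001, 0.001]
force: [0.2, -0.7, -0.6]
finger_gap: 0.704
gripper_force: 0.0
```

Request:
drive_tool(deltas=[[[10,-20,35,0],[14,-26,60,0],[14,-26,80,0],[14,-26,80,0],[14,-26,80,0]]])

```text
t: 1.35
tcp_pos: [0.4427, -0.1975, 0.0925]
tool_rot: [1.0, 0.0, -0.001, -0.001]
force: [0.7, -0.5, 0.2]
finger_gap: 0.706
gripper_force: 0.0
```

```bash
python3 - <<'E'
from h import *
print(manip.sense())
im=cv2.resize(vision.snapshot("side")[110:230,290:450],None,fx=5,fy=5,interpolation=cv2.INTER_CUBIC)
cv2.imwrite("pics/s1.png",im[:,:,::-1])
E
```

```text
{'t': 1.35, 'q': array([-6.50708144e-01,  5.75515358e-01,  1.89897883e+00, -4.46671659e-05,
        6.70114975e-01,  9.19947747e-01]), 'qd': array([-0.01168144, -0.04129052, -0.02454156,  0.0006902 ,  0.00256322,
        0.00186476]), 'tau': array([ 3.47487777e-01, -3.58073688e+01, -7.98330724e+00,  1.01607456e-02,
        1.76183064e-02,  6.88525106e-04]), 'tcp_pos': array([ 0.44265769, -0.19750786,  0.09245943]), 'tool_rot': array([ 9.99998859e-01,  8.77429831e-05, -1.20837129e-03, -9.02693169e-04]), 'force': array([ 0.68795414, -0.46154048,  0.20270431]), 'ft_torque': array([ 0.01504045, -0.00560571,  0.01442808]), 'gripper_force': 0.0, 'finger_gap': 0.7057648754027335}
```

Request:
drive_tool(deltas=[[[1.5,-2,20,0],[1.5,-2,45,0],[1.5,-2,62,0],[1.5,-2,70,0],[1.5,-2,70,0]]])

```text
t: 1.82
tcp_pos: [0.4446, -0.1967, 0.0231]
tool_rot: [1.0, -0.001, -0.0, -0.0]
force: [0.2, -0.4, 0.1]
finger_gap: 0.704
gripper_force: 0.0
```

Request:
drive_tool(deltas=[[[0,0,1,0],[0,0,1,0],[0,0,1,0]]])

```text
t: 2.07
tcp_pos: [0.4454, -0.1967, 0.0235]
tool_rot: [1.0, -0.0, 0.001, 0.001]
force: [0.4, -0.3, -0.1]
finger_gap: 0.706
gripper_force: 0.0
```

```bash
python3 - <<'E'
from h import *
im=cv2.resize(vision.snapshot("side")[110:230,290:450],None,fx=5,fy=5,interpolation=cv2.INTER_CUBIC)
cv2.imwrite("pics/s2.png",im[:,:,::-1])
E
```

```text
(no output)
```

View pics/s2.png

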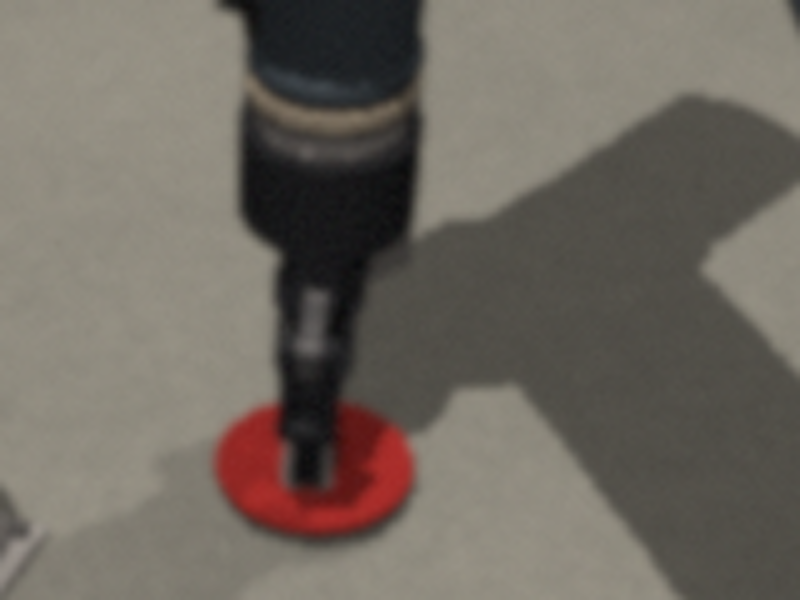

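The fingers straddle the knob over the red lid (pad at crop 310,470), well centred. Lower a bit and close.

Request:
drive_tool(deltas=[[[-1,1,2,0],[-1,1,2,0],[-1,1,2,0],[-1,1,2,0],[-1,1,2,0]]], jaw=10, force=80)

```text
t: 2.53
tcp_pos: [0.4437, -0.1971, 0.0209]
tool_rot: [1.0, -0.0, 0.0, 0.0]
force: [0.1, -0.0, 5.9]
finger_gap: 0.273
gripper_force: 78.2
```

Request:
drive_tool(deltas=[[[0,0,0,0],[0,0,0,0],[0,0,0,0]]])

```text
t: 2.78
tcp_pos: [0.4437, -0.1971, 0.0209]
tool_rot: [1.0, -0.0, 0.0, 0.0]
force: [-0.7, -0.0, 5.6]
finger_gap: 0.269
gripper_force: 78.2
```

Request:
drive_tool(deltas=[[[0,0,-10,0],[0,0,-30,0],[0,0,-55,0],[0,0,-80,0],[0,0,-100,0]]])

```text
t: 3.2
tcp_pos: [0.4437, -0.197, 0.1222]
tool_rot: [1.0, -0.0, 0.0, 0.0]
force: [0.9, -0.5, -0.4]
finger_gap: 0.267
gripper_force: 78.5
```

Request:
drive_tool(deltas=[[[10,-4,-15,0],[35,-16,-20,0],[65,-30,-20,0],[95,-44,-20,0],[125,-58,-20,0]]])

```text
t: 3.62
tcp_pos: [0.5696, -0.1383, 0.1412]
tool_rot: [1.0, -0.0, 0.0, 0.0]
force: [1.3, -1.9, -1.9]
finger_gap: 0.272
gripper_force: 78.5
```

Request:
drive_tool(deltas=[[[25,-13,0,0],[45,-22,0,0],[57,-28,0,0],[59.5,-29,0,0],[59.5,-29,0,0]]])

```text
t: 4.03
tcp_pos: [0.6282, -0.1095, 0.1403]
tool_rot: [1.0, 0.001, -0.0, 0.0]
force: [-0.6, -0.1, -0.5]
finger_gap: 0.269
gripper_force: 78.5
```

Request:
drive_tool(deltas=[[[0,0,0,0],[0,0,0,0],[0,0,0,0]]])

```text
t: 4.28
tcp_pos: [0.6271, -0.1107, 0.1403]
tool_rot: [1.0, -0.001, -0.001, -0.0]
force: [-0.4, 0.9, -1.2]
finger_gap: 0.274
gripper_force: 78.5
```

```bash
python3 - <<'E'
from h import *
s=manip.sense(); print(s["tcp_pos"],s["force"])
im=vision.snapshot("side"); cv2.imwrite("pics/s3f.png",im[:,:,::-1])
im=cv2.resize(im[130:250,190:350],None,fx=5,fy=5,interpolation=cv2.INTER_CUBIC)
cv2.imwrite("pics/s3.png",im[:,:,::-1])
E
```

```text
[ 0.62707073 -0.11067434  0.14032647] [-0.39341083  0.94418226 -1.15930391]
```

View pics/s3.png

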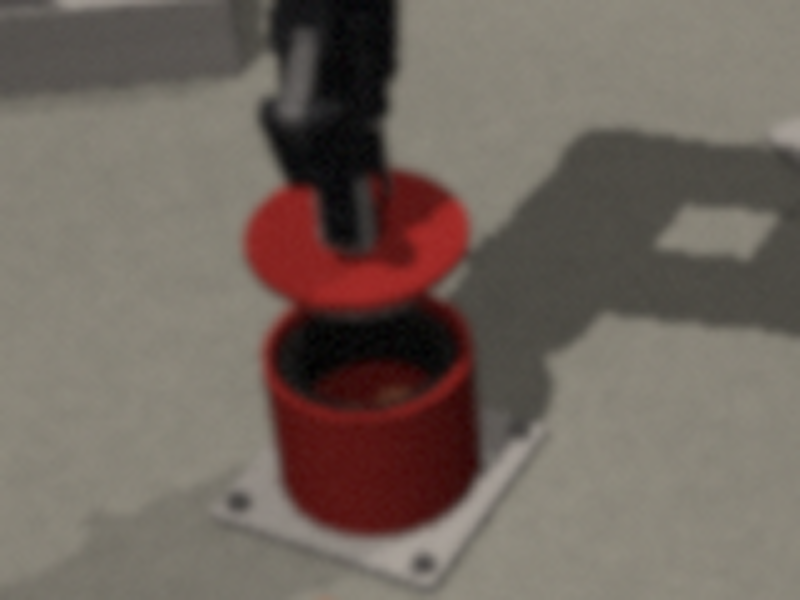

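Lid held level above the red canister (flange centre around crop 357,238). Check alignment by ellipse.

```bash
python3 - <<'E'
from h import *
im=cv2.cvtColor(cv2.imread("pics/s3f.png"),cv2.COLOR_BGR2RGB)
k=max(cv2.findContours(mask(im,"red",(235,160,288,188)),0,1)[0],key=cv2.contourArea)
h=cv2.convexHull(k).reshape(-1,2); h=h[h[:,1]<185]
e=cv2.fitEllipse(h); print(e,back("side",e[0],.134))
E
```

```text
((260.9764709472656, 176.88485717773438), (26.062788009643555, 45.193023681640625), 87.0095443725586) [ 0.6276568  -0.11304356  0.134     ]
```

Request:
drive_tool(deltas=[[[1,-1,10,0],[1,-1,22,0],[1,-1,32,0],[1,-1,38,0],[1,-1,40,0]]])

```text
t: 4.75
tcp_pos: [0.6278, -0.1086, 0.0978]
tool_rot: [1.0, -0.0, -0.002, -0.001]
force: [-0.5, 0.3, -0.5]
finger_gap: 0.269
gripper_force: 78.5
```

Request:
drive_tool(deltas=[[[0,0,2,0],[0,0,4,0],[0,0,6,0],[0,0,7,0],[0,0,7,0]]])

```text
t: 5.17
tcp_pos: [0.6293, -0.1091, 0.0933]
tool_rot: [1.0, -0.0, 0.0, 0.0]
force: [0.1, -0.3, -0.7]
finger_gap: 0.266
gripper_force: 78.5
```

Plug is inside the mouth without side force. Press slowly.

Request:
drive_tool(deltas=[[[0,0,1,0],[0,0,2,0],[0,0,3,0],[0,0,4,0],[0,0,5,0]]], force=100)

```text
t: 5.58
tcp_pos: [0.6296, -0.1092, 0.0906]
tool_rot: [1.0, -0.0, 0.001, 0.0]
force: [-3.3, 0.1, 12.1]
finger_gap: 0.262
gripper_force: 99.7
```

Request:
drive_tool(deltas=[[[0,0,1,0],[0,0,2,0],[0,0,3,0],[0,0,4,0],[0,0,5,0]]])

```text
t: 6.0
tcp_pos: [0.6296, -0.1092, 0.0859]
tool_rot: [1.0, -0.0, 0.001, 0.0]
force: [-3.1, 1.1, 11.3]
finger_gap: 0.268
gripper_force: 99.8
```

Request:
drive_tool(deltas=[[[0,0,1,0],[0,0,2,0],[0,0,3,0],[0,0,3,0]]])

```text
t: 6.33
tcp_pos: [0.6296, -0.1092, 0.0849]
tool_rot: [1.0, 0.0, 0.001, 0.0]
force: [-6.0, 1.3, 22.1]
finger_gap: 0.263
gripper_force: 101.4
```

Request:
drive_tool(deltas=[[[0,0,1,0],[0,0,2,0],[0,0,2,0]]])

```text
t: 6.58
tcp_pos: [0.6296, -0.1092, 0.0848]
tool_rot: [1.0, 0.0, 0.001, 0.001]
force: [-9.5, 3.5, 30.7]
finger_gap: 0.265
gripper_force: 102.5
```

Hard stop at 0.0848, as expected (0.064+0.021). Relax, release, lift.

Request:
drive_tool(deltas=[[[0,0,-3,0],[0,0,-5,0],[0,0,-5,0]]])

```text
t: 6.83
tcp_pos: [0.6299, -0.1093, 0.085]
tool_rot: [1.0, -0.0, 0.001, 0.0]
force: [-1.8, 1.1, 10.7]
finger_gap: 0.267
gripper_force: 100.1
```

Request:
drive_tool(deltas=[[[0,0,0,0],[0,0,0,0],[0,0,0,0],[0,0,0,0]]], jaw=60)

```text
t: 7.17
tcp_pos: [0.6289, -0.1091, 0.0825]
tool_rot: [1.0, -0.0, -0.001, -0.0]
force: [0.3, -0.1, -0.4]
finger_gap: 0.701
gripper_force: 0.0
```

Request:
drive_tool(deltas=[[[0,0,-10,0],[0,0,-25,0],[0,0,-40,0],[0,0,-40,0],[0,0,-40,0]]])

```text
t: 7.58
tcp_pos: [0.63, -0.1094, 0.1244]
tool_rot: [1.0, -0.0, 0.001, 0.0]
force: [-0.2, 0.1, 0.2]
finger_gap: 0.704
gripper_force: 0.0
```

Confirm with a closed-jaw press on the knob top (expected stop at z≈0.103).

Request:
drive_tool(deltas=[[[0,0,0,0],[0,0,0,0],[0,0,0,0],[0,0,0,0],[0,0,0,0]]], jaw=0)

```text
t: 8.0
tcp_pos: [0.6289, -0.109, 0.1226]
tool_rot: [1.0, -0.0, -0.001, -0.0]
force: [-0.2, -0.1, -0.1]
finger_gap: 0.005
gripper_force: 0.0
```

Request:
drive_tool(deltas=[[[0,0,6,0],[0,0,12,0],[0,0,17,0],[0,0,20,0],[0,0,22,0]]])

```text
t: 8.42
tcp_pos: [0.6286, -0.1089, 0.103]
tool_rot: [1.0, 0.0, -0.001, -0.0]
force: [-7.9, 0.6, 24.4]
finger_gap: 0.001
gripper_force: 12.5
```

Request:
drive_tool(deltas=[[[0,0,1,0],[0,0,2,0],[0,0,3,0],[0,0,4,0],[0,0,4,0]]])

```text
t: 8.83
tcp_pos: [0.6287, -0.109, 0.103]
tool_rot: [1.0, 0.0, -0.0, 0.0]
force: [-9.4, 2.5, 31.1]
finger_gap: 0.002
gripper_force: 15.6
```

Red lid is home (knob top at 0.103). On to the blue lid.

Request:
drive_tool(deltas=[[[0,0,-15,0],[0,0,-40,0],[0,0,-75,0],[-10,-15,-80,0],[-28,-40,-80,0]]], jaw=60)

```text
t: 9.25
tcp_pos: [0.6055, -0.0719, 0.1805]
tool_rot: [1.0, -0.002, 0.005, 0.002]
force: [0.3, 0.7, 0.6]
finger_gap: 0.696
gripper_force: 0.0
```

Request:
drive_tool(deltas=[[[-22,-32,0,0],[-45,-64,0,0],[-68,-96,0,0],[-91,-128,0,0],[-112,-160,0,0]]])

```text
t: 9.67
tcp_pos: [0.4874, 0.0921, 0.177]
tool_rot: [1.0, -0.0, -0.0, -0.0]
force: [-0.1, -0.0, 0.5]
finger_gap: 0.699
gripper_force: 0.0
```

Request:
drive_tool(deltas=[[[-20,-26,0,0],[-35,-45,20,0],[-44,-55,45,0],[-45,-56,65,0],[-45,-56,65,0]]])

```text
t: 10.08
tcp_pos: [0.4408, 0.1475, 0.1095]
tool_rot: [1.0, 0.001, -0.004, 0.0]
force: [0.1, 0.7, -0.2]
finger_gap: 0.703
gripper_force: 0.0
```

Request:
drive_tool(deltas=[[[0,0,0,0],[0,0,0,0],[0,0,0,0]]])

```text
t: 10.33
tcp_pos: [0.4459, 0.1466, 0.1133]
tool_rot: [1.0, -0.001, 0.001, -0.0]
force: [-0.0, 0.2, -0.2]
finger_gap: 0.703
gripper_force: 0.0
```

Request:
drive_tool(deltas=[[[-1,0,20,0],[-1,0,45,0],[-1,0,68,0],[-1,0,82,0],[-1,0,88,0]]])

```text
t: 10.75
tcp_pos: [0.4438, 0.1464, 0.0235]
tool_rot: [1.0, -0.001, -0.0, 0.0]
force: [0.1, -0.6, -0.1]
finger_gap: 0.706
gripper_force: 0.0
```

Request:
drive_tool(deltas=[[[0,0,0,0],[0,0,0,0],[0,0,0,0]]])

```text
t: 11.0
tcp_pos: [0.4443, 0.1469, 0.0253]
tool_rot: [1.0, -0.0, 0.001, -0.0]
force: [-0.4, 0.6, 0.1]
finger_gap: 0.701
gripper_force: 0.0
```

```bash
python3 - <<'E'
from h import *
print(manip.sense()["tcp_pos"])
im=cv2.resize(vision.snapshot("side")[235:355,260:420],None,fx=5,fy=5,interpolation=cv2.INTER_CUBIC)
cv2.imwrite("pics/s4.png",im[:,:,::-1])
E
```

```text
[0.44433362 0.14687327 0.02534479]
```

View pics/s4.png

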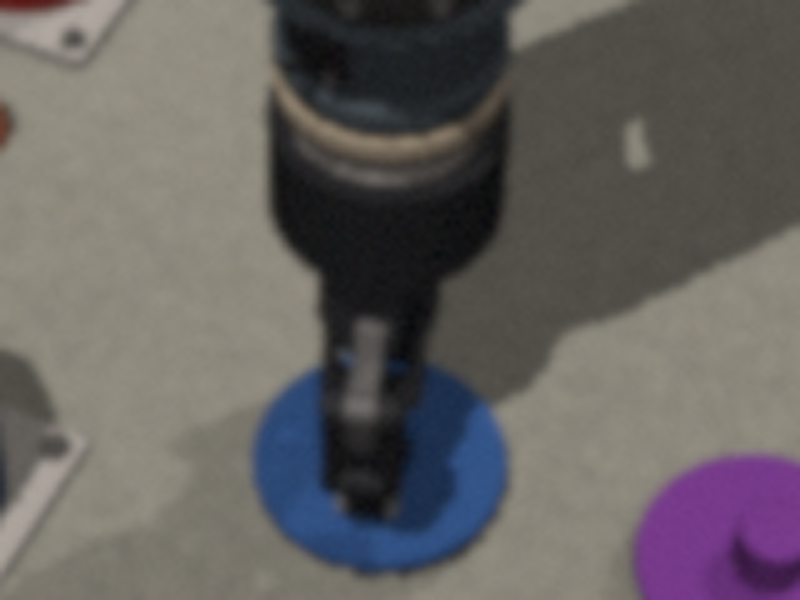

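The gripper straddles the blue lid's knob (pad near crop 365,490), centred. Lower 4 mm and grip.

Request:
drive_tool(deltas=[[[0,0,2,0],[0,0,4,0],[0,0,4,0],[0,0,4,0],[0,0,4,0]]], jaw=10, force=80)

```text
t: 11.47
tcp_pos: [0.4435, 0.147, 0.0208]
tool_rot: [1.0, -0.0, 0.0, -0.0]
force: [-0.1, -0.4, 5.0]
finger_gap: 0.268
gripper_force: 78.2
```

Request:
drive_tool(deltas=[[[0,0,0,0],[0,0,0,0],[0,0,0,0]]])

```text
t: 11.72
tcp_pos: [0.4435, 0.147, 0.0208]
tool_rot: [1.0, -0.0, 0.0, -0.0]
force: [0.6, 0.0, 5.2]
finger_gap: 0.277
gripper_force: 78.2
```

Request:
drive_tool(deltas=[[[0,0,-10,0],[0,0,-30,0],[0,0,-55,0],[0,0,-80,0],[0,0,-100,0]]])

```text
t: 12.13
tcp_pos: [0.4432, 0.147, 0.1222]
tool_rot: [1.0, -0.0, 0.0, -0.0]
force: [0.9, -0.2, -1.9]
finger_gap: 0.27
gripper_force: 78.5
```

Request:
drive_tool(deltas=[[[10,-2,-15,0],[35,-7,-20,0],[65,-13,-20,0],[95,-19,-20,0],[125,-25,-20,0]]])

```text
t: 12.55
tcp_pos: [0.569, 0.1722, 0.1413]
tool_rot: [1.0, -0.0, 0.0, -0.0]
force: [0.3, -1.0, -1.0]
finger_gap: 0.269
gripper_force: 78.5
```

Request:
drive_tool(deltas=[[[25,-5,0,0],[42,-8,0,0],[50,-9,0,0],[51,-9,0,0],[51,-9,0,0]]])

```text
t: 12.97
tcp_pos: [0.6181, 0.1807, 0.14]
tool_rot: [1.0, -0.0, -0.001, 0.0]
force: [-0.7, -0.1, -2.3]
finger_gap: 0.269
gripper_force: 78.5
```

Request:
drive_tool(deltas=[[[0,0,0,0],[0,0,0,0],[0,0,0,0]]])

```text
t: 13.22
tcp_pos: [0.6181, 0.1808, 0.1403]
tool_rot: [1.0, -0.0, -0.001, 0.0]
force: [-0.1, -0.1, -1.2]
finger_gap: 0.272
gripper_force: 78.5
```

```bash
python3 - <<'E'
from h import *
print(manip.sense()["tcp_pos"])
im=vision.snapshot("side");cv2.imwrite("pics/s5f.png",im[:,:,::-1])
im=cv2.resize(im[230:370,160:320],None,fx=4,fy=4,interpolation=cv2.INTER_CUBIC)
for z in(.1365,):
  cv2.polylines(im,[np.int32((proj("side",ring(.6194,.1811,z,.046))-[160,230])*4+2)],1,(0,255,0),1)
cv2.imwrite("pics/s5.png",im[:,:,::-1])
E
```

```text
[0.61806471 0.1807829  0.1403356 ]
```

View pics/s5.png

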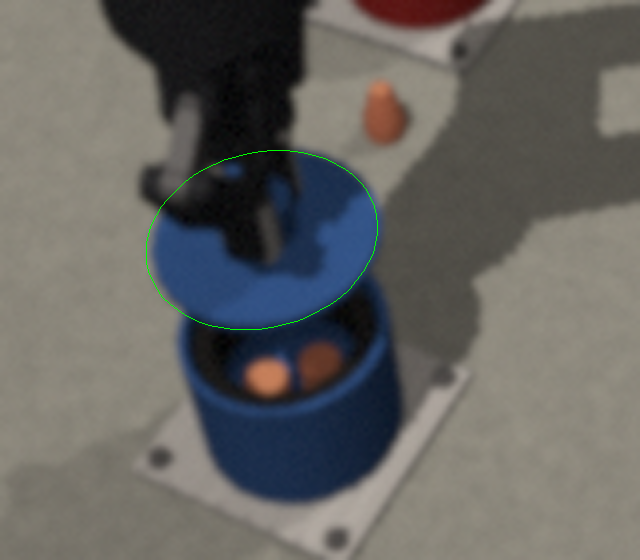

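The held lid's flange matches the ideal outline to about a pixel: aligned. Lower and press.

Request:
drive_tool(deltas=[[[1,0,10,0],[1,0,22,0],[1,0,32,0],[1,0,38,0],[1,0,40,0]]])

```text
t: 13.68
tcp_pos: [0.6188, 0.1807, 0.0978]
tool_rot: [1.0, -0.0, -0.002, 0.0]
force: [-1.0, -0.1, -0.7]
finger_gap: 0.27
gripper_force: 78.5
```

Request:
drive_tool(deltas=[[[0,0,2,0],[0,0,4,0],[0,0,6,0],[0,0,7,0],[0,0,7,0]]])

```text
t: 14.1
tcp_pos: [0.6203, 0.1809, 0.0933]
tool_rot: [1.0, -0.0, 0.0, -0.0]
force: [-0.0, -0.4, -1.1]
finger_gap: 0.274
gripper_force: 78.5
```

Request:
drive_tool(deltas=[[[0,0,1,0],[0,0,2,0],[0,0,3,0],[0,0,4,0],[0,0,5,0]]], force=100)

```text
t: 14.52
tcp_pos: [0.6206, 0.1809, 0.0906]
tool_rot: [1.0, -0.0, 0.001, -0.0]
force: [-3.9, -1.1, 11.9]
finger_gap: 0.265
gripper_force: 99.6
```

Request:
drive_tool(deltas=[[[0,0,1,0],[0,0,2,0],[0,0,3,0],[0,0,4,0],[0,0,5,0]]])

```text
t: 14.93
tcp_pos: [0.6206, 0.1809, 0.0859]
tool_rot: [1.0, -0.0, 0.001, 0.0]
force: [-3.3, -1.1, 11.1]
finger_gap: 0.262
gripper_force: 99.6
```

Request:
drive_tool(deltas=[[[0,0,1,0],[0,0,2,0],[0,0,3,0],[0,0,4,0],[0,0,5,0]]])

```text
t: 15.35
tcp_pos: [0.6207, 0.1809, 0.0848]
tool_rot: [1.0, 0.0, 0.001, 0.0]
force: [-10.7, -2.6, 37.8]
finger_gap: 0.265
gripper_force: 102.7
```

Request:
drive_tool(deltas=[[[0,0,-3,0],[0,0,-5,0],[0,0,-5,0]]])

```text
t: 15.6
tcp_pos: [0.6208, 0.1811, 0.085]
tool_rot: [1.0, -0.0, 0.001, -0.0]
force: [-1.7, -1.3, 11.0]
finger_gap: 0.269
gripper_force: 100.3
```

Home; release, lift and check with the closed-jaw press.

Request:
drive_tool(deltas=[[[0,0,0,0],[0,0,0,0],[0,0,0,0],[0,0,0,0]]], jaw=60)

```text
t: 15.93
tcp_pos: [0.6201, 0.1808, 0.0825]
tool_rot: [1.0, -0.0, -0.0, 0.0]
force: [-0.5, 0.1, -0.8]
finger_gap: 0.703
gripper_force: 0.0
```

Request:
drive_tool(deltas=[[[0,0,-10,0],[0,0,-25,0],[0,0,-40,0],[0,0,-40,0],[0,0,-40,0]]])

```text
t: 16.35
tcp_pos: [0.6211, 0.181, 0.1244]
tool_rot: [1.0, -0.0, 0.001, -0.0]
force: [-0.4, 0.6, -0.1]
finger_gap: 0.705
gripper_force: 0.0
```

Request:
drive_tool(deltas=[[[0,0,0,0],[0,0,0,0],[0,0,0,0],[0,0,0,0],[0,0,0,0]]], jaw=0)

```text
t: 16.77
tcp_pos: [0.62, 0.1808, 0.1227]
tool_rot: [1.0, -0.0, -0.001, 0.0]
force: [0.1, 0.1, 0.1]
finger_gap: 0.006
gripper_force: 0.0
```

Request:
drive_tool(deltas=[[[0,0,6,0],[0,0,12,0],[0,0,17,0],[0,0,20,0],[0,0,22,0]]])

```text
t: 17.18
tcp_pos: [0.6197, 0.1808, 0.103]
tool_rot: [1.0, 0.0, -0.001, 0.0]
force: [-7.5, -1.9, 25.5]
finger_gap: -0.003
gripper_force: 12.2
```

Request:
drive_tool(deltas=[[[0,0,1,0],[0,0,2,0],[0,0,3,0],[0,0,4,0],[0,0,4,0]]])

```text
t: 17.6
tcp_pos: [0.6197, 0.1808, 0.1029]
tool_rot: [1.0, 0.0, -0.0, 0.0]
force: [-10.2, -1.1, 31.5]
finger_gap: 0.002
gripper_force: 15.3
```

Request:
drive_tool(deltas=[[[0,0,-15,0],[0,0,-40,0],[0,0,-75,0],[-30,0,-110,0],[-60,0,-130,0]]])

```text
t: 18.02
tcp_pos: [0.563, 0.1807, 0.2296]
tool_rot: [1.0, -0.001, 0.003, -0.0]
force: [0.0, -0.2, 0.8]
finger_gap: 0.002
gripper_force: 0.0
```

Request:
drive_tool(deltas=[[[-35,0,-10,0],[-70,0,-20,0],[-105,0,-30,0],[-140,0,-30,0],[-140,0,-30,0]]])

```text
t: 18.43
tcp_pos: [0.4114, 0.1807, 0.2566]
tool_rot: [1.0, 0.001, -0.005, 0.0]
force: [0.1, 0.1, -0.5]
finger_gap: -0.0
gripper_force: 0.0
```

```bash
python3 - <<'E'
from h import *
a=vision.snapshot("side");b=vision.snapshot("top")
a=cv2.resize(a[160:380,170:400],None,fx=2,fy=2);b=cv2.resize(b[150:370,110:290+230][:, :],None,fx=.8,fy=.8)
b=cv2.copyMakeBorder(b,0,a.shape[0]-b.shape[0],0,0,cv2.BORDER_CONSTANT)
cv2.imwrite("pics/end.png",np.hstack([a,b])[:,:800,::-1])
E
```

```text
(no output)
```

View pics/end.png

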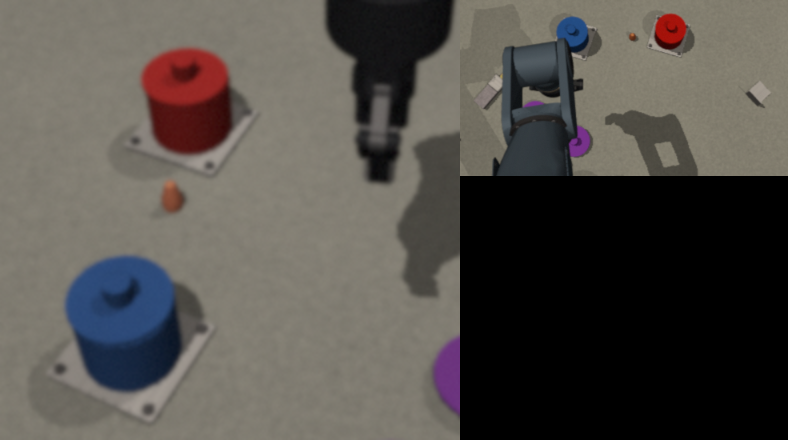

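Both lids sit flush on their own canisters (red 185,75; blue 120,305). The nozzle still stands at (172,195), the bracket shows undisturbed in the top view, and the arm is clear.

```bash
python3 -c "
from station import manip
print(manip.sign_off())"
```

```text
the job is handed in; nothing more can be done
None
```

Both lids are pressed fully home on the canisters of their own colour: each knob top stopped at 0.103 m, the expected height. The arm is clear, the nozzle, brush and bracket were not touched, and I handed the job in at about 18.5 s of the 56 s allowed.

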